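# Set the tablet stand's leg to its mark and slide the cam lever closed

## Robot

A 6-joint arm with a two-finger parallel gripper is mounted at the origin on the work surface. World frame = base frame: x ahead of the robot, y to its left, z up, the work surface at z = 0. Lengths are in m, angles in rad, forces in N, time in s.
With the tool pointing down it reaches from about 0.325 to 0.925 m from the base axis. Payload 3.1 kg.
Tool frame: the origin (TCP) lies between the finger pads; the fingertips stand 8 mm ahead of it and the grasp point (between the pads) lies 11 mm behind it (manip.finger_overhang is the distance from the TCP to the fingertips, in m); z points along the fingers, y is the direction in which the jaws open and shut (so a half turn about z gives the same grasp; the last joint's range is limited). The gripper opens to 85 mm and grips with 20 to 120 N. Pads are 22 mm wide; open, the fingers measure 114 mm over their backs; the gripper's body (76 mm by 85 mm) begins 54 mm behind the grasp point. The pads swing forward as they close: fully open they stand 13 mm farther back than shut.
Start: joints at [1.106, 0.217, 1.613, -0, 1.311, -0.112], TCP at [0.216, 0.587, 0.21] pointing down, gripper open.
Joint ranges: [-2.75, 2.75], [-0.78, 2.1], [0.31, 2.55], [-1.13, 4.27], [0.13, 2.63], [-2.58, 2.58]. Speed limits (rad/s): [2.79, 2.79, 3.14, 3.14, 3.14, 3.14].

## Interface

Orientations are given as a unit quaternion [x, y, z, w].
In Python, from workcell import manip gives the robot as it stands.
- The arm moves only by the shell command python3 -m jog 'ROWS' [FORCE]. ROWS is JSON, one flat list of numbers, 5 for each row, row after row: the finger opening in mm, from 0 to 85.4, then the shift along the tool's x, y, z in mm, then the turn about the tool's z in rad. A call has exactly 8 rows; each row is the pose to reach, as a shift and turn from the pose commanded when the call began, along the tool's axes at that moment; what a row does not reach only later rows make up. A row lasts 1/12 s, in which the tool goes at most 41.7 mm and 7.16 degrees, less where a joint would pass 70% of its speed; a pose out of reach is approached as far as the arm can. A call with a gripper value outside its range is refused whole. The fingers move at their own pace and stop on an object; FORCE is the grip in N (left out, the last holds). Time passes only in rows, so rows that repeat a pose let the fingers close, or fill a call up. It gives the time, the measured TCP pose, the force and the opening at its end, in the units of the state.
- manip.get_obs(): the state, without advancing time (a new reading comes with each control period).
- manip.camera(name): name is "scene" or "top"; returns the picture (480x640x3 uint8, blue, green, red); there is no depth.
- manip.camera_info(name): a dict with "vfov" (degrees; the focal length in pixels is half the picture's height over the tangent of half this angle, whatever the lens; pixels are square), "cx", "cy" (the principal point, pixels), "origin" and "rotation" of the camera in the world. Camera axes: x right, y down, z forward; pixel columns grow to the right and rows downward; lengths in m; the calibration is good to about 2 mm. A picture is of the moment at which its call begins. camera_info takes no time and is no camera call.
- manip.hand_in(): hands the job in, once; it reports no verdict.
The state is a dict: "t": time; "joints": joint angles; "qvel": joint speeds; "tau": joint torques, N m; "tcp_pos": TCP position; "tcp_rot": TCP orientation; "force": force on the tool from outside, world axes, zero at the start; "torque": the same for the moment, N m; "width": finger opening in m.
Only numpy, scipy, OpenCV 4.12 (cv2) and the standard library are available. Lean on these libraries where they do the work, as an engineer would, in place of code of your own. Each camera call takes 0.05 s, during which the arm holds its last target.

## Task

Gently pull the tablet stand's sprung leg out by its brittle white bar until the leg's pointer lines up with the red mark, and while you hold it there slide the red cam lever fully closed, towards the leg. Finish still holding the leg at the mark with the lever closed: do not let go. Take the bar with a light grip, no more than about 30 N per finger, and leave the mark clip, mug, sugar canister, strainer and coaster where they are.

Things in the scene. Friction and masses are not known exactly. Their poses are not given: they have to be found in the camera images.
- stand: Tablet stand fixed to the shelf: grey plate 280 x 230 x 12 mm (own x -140..140, y -65..165 mm), black collar (x 40..95, y -25..25, top 54 mm) from which the leg slides out along the stand's -x, roughly to the robot (yaw up to 0.35 rad); dark backrest at x over 80, below 120 mm high. Origin under the plate on the leg's line; z up. Millimetres below are in this frame.
- leg (a joint): Leg pulled out, m: 0 fully in (start), 0.09 at its stop. A spring always pulls it back, about 1.7 N at 0 to 2.8 N at 0.09, even with the lever closed (the lever alone does not lock it), so it slides home if let go. Aluminium tube 16 mm wide, top 37 mm up; a post 14 mm (x) by 16 mm (y) at y = 0 carries the white bar.
- bar_mid (a point): Centre of the white acrylic bar on the leg: 14 mm thick along x (grip it this way), 10 mm high (71..81 mm above the shelf), 170 mm long along y (y -15..155). This point: x = minus joint leg, y = 70, z = 76 mm; axes as the stand's. Beneath the bar, 47 mm free to the black track (except at the lever), 59 mm to the plate.
- bar_free_end (a point): Free end of the white bar (y = 155, z = 76 mm), away from the post. Between the open lever and this end about 75 mm of bar can be gripped.
- leg_pointer (a point): Tip of the black pointer on the leg (3 mm wide), at the same x as the bar's centre line, y = -36, z = 22.5 mm, over a white scale.
- length_mark (a point): Red mark on the scale (3 mm line on a red clip 5 x 22 mm, top 24 mm up), y = -36, z = 22.5 mm, x somewhere in -75..-45 mm: the leg is at its mark when pointer and mark have the same x in the stand's frame. The clip is stiff (15 N).
- cam_lever (a joint): Red cam lever slid towards the leg (along the stand's -y), m: near 0 open (starts at 0 to 0.006), 0.042 fully closed at its stop. It stays where it is left; friction about 2 N. It runs on a black cross track (y 12..103, x -83..-37, top 24 mm).
- lever_top (a point): Middle of the top edge of the red lever's upright plate: 80 mm along x (x -100..-20), 12 mm thick along y, 32 to 68 mm above the shelf. This point: x = -60, y = 72 minus joint cam_lever, z = 68 mm. It passes 3 mm beneath the white bar: fingers astride the bar, reaching 8 to 25 mm below its underside, meet its +y face when moved along the bar to the leg.
- mug: Teal enamel mug, 80 mm across, 85 mm high, handle at its +y; origin under its centre. Bystander.
- canister: Clear acrylic sugar canister with orange twist cap, 84 mm across, 140 mm high; origin under its centre. Bystander.
- strainer: Stainless tea strainer, bowl 72 mm across and 30 mm high with a handle to its -x (130 mm from the centre); origin under the bowl. Bystander.
- coaster: Wooden coaster, 100 mm across, 10 mm thick; origin under its centre. Bystander.

How it is judged:
On the way, in this order (a step that is already met when the one before it is completed fails the run):
1. the leg is held at the mark (within 6 mm) with the lever still open (x of leg_pointer in the frame of length_mark between -0.006 and 0.006 m and value of joint cam_lever below 0.012 m and contact force between the fingers and leg above 0.8 N), for 0.2 s.
2. the cam lever is fully closed with the leg held at the mark (x of leg_pointer in the frame of length_mark between -0.006 and 0.006 m and value of joint cam_lever above 0.038 m and contact force between the fingers and leg above 0.8 N), for 0.2 s.
At the end, for the whole second after the job is handed in: The leg's pointer is within 6 mm of the red mark, the cam lever is closed to within 4 mm of its stop, and the fingers still hold the leg at rest (at least 0.8 N on it) (all of step 2 and velocity of joint leg between -0.01 and 0.01 m/s); the arm keeps its last pose, push and grip.
It fails at once if the lever was slid while the leg was more than 12 mm off the mark (value of joint cam_lever above 0.014 m and (x of leg_pointer in the frame of length_mark above 0.012 m or x of leg_pointer in the frame of length_mark below -0.012 m)).
It fails at once if the white bar was squeezed or loaded with more than 80 N (both fingers added) (contact force between the fingers and leg above 80 N).
It fails at once if the mark clip was shifted by more than 5 mm (distance of length_mark from where it was at the start of the episode above 0.005 m).
It fails at once if the mug, canister, strainer or coaster was moved by more than 30 mm (distance of any of mug, canister, strainer, coaster from where it was at the start of the episode above 0.03 m).
It also fails if it takes over 45 s, if anything falls off the work surface, if the arm or the gripper's body presses on something with over 40 N, if the wrist force passes 120 N, or if a joint passes its speed limit or range.

## Working session

There is one attempt and no reset: what is moved stays moved. The work goes in short steps, Python scripts to look and compute and a shell command to move; the robot and the scene stay as the last step left them, time stands still between calls to the robot, and variables do not carry over. Pictures are saved under pics/ and viewed, and the job is handed in when it is done.

```bash
mkdir -p pics; ls; python3 - <<'E'
from workcell import manip
import cv2
for n in ("scene","top"):
    cv2.imwrite(f"pics/{n}0.png",manip.camera(n)); print(n,manip.camera_info(n))
print(manip.get_obs(), manip.finger_overhang)
E
```

```text
pics
scene {'vfov': 42.77322622656276, 'cx': 311.97805168905876, 'cy': 226.46974036806455, 'origin': array([1.35505633, 0.63954536, 0.99712582]), 'rotation': array([ 0.39022822,  0.82419978, -0.37206961, -0.17314981])}
top {'vfov': 55.29721716585401, 'cx': 323.01296995091184, 'cy': 240.15391859845607, 'origin': array([ 0.33161429, -0.01682209,  1.29568428]), 'rotation': array([ 0.70858395, -0.70078883,  0.06245988, -0.05387553])}
{'t': 0.1, 'joints': array([ 1.10581328e+00,  2.17688590e-01,  1.61479738e+00, -3.20505445e-05,
        1.31131161e+00, -1.12211235e-01]), 'qvel': array([-1.72628975e-03, -3.64297923e-03, -1.10074693e-03, -2.93940495e-05,
        9.84213770e-04,  2.11456475e-03]), 'tau': array([ 3.51176286e-04, -3.98072648e+01, -3.04970670e+01, -6.74177181e-05,
        4.27271138e-03, -1.27193573e-05]), 'tcp_pos': array([0.21557482, 0.58579952, 0.2091804 ]), 'tcp_rot': array([ 1.75468536e-01,  9.84484422e-01, -1.06127580e-03, -2.98925314e-04]), 'force': array([-0.04319358, -0.40239947, -0.46192692]), 'torque': array([-0.03795358,  0.02134704,  0.0330501 ]), 'width': 0.0852192744021863} 0.008
```

View pics/scene0.png

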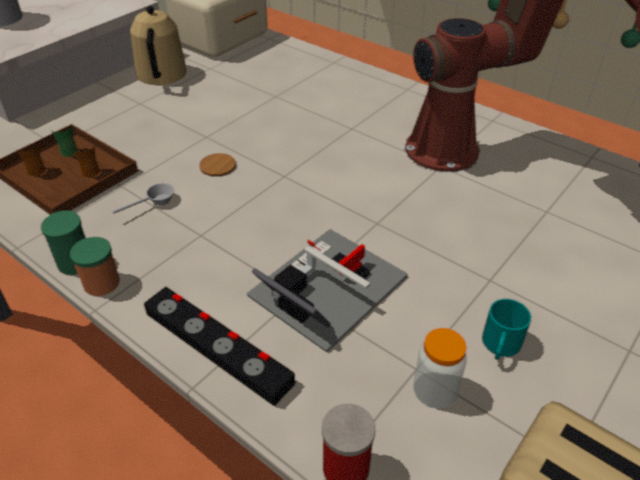

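View pics/top0.png

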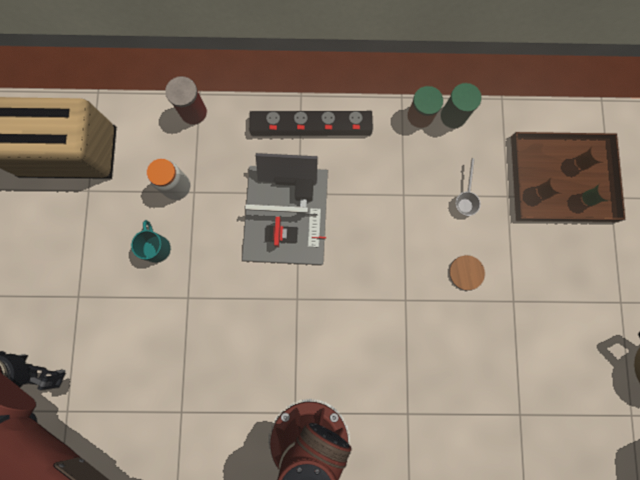

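The top view shows the stand's plate at about (243–328, 168–263), the bar at (246–307, 208), the lever at about (278, 231) and the clip near (318, 238). I'll enlarge both views.

```bash
python3 - <<'E'
import cv2
a=cv2.imread("pics/top0.png")[145:270,235:335]; cv2.imwrite("pics/top0c.png",cv2.resize(a,None,fx=4.8,fy=4.8,interpolation=cv2.INTER_CUBIC))
a=cv2.imread("pics/scene0.png")[225:350,240:410]; cv2.imwrite("pics/scene0c.png",cv2.resize(a,None,fx=4.5,fy=4.5,interpolation=cv2.INTER_CUBIC))
E
```

```text
(no output)
```

View pics/top0c.png

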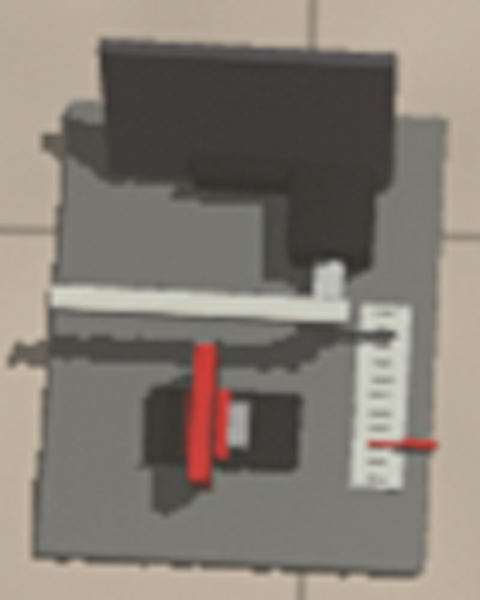

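View pics/scene0c.png

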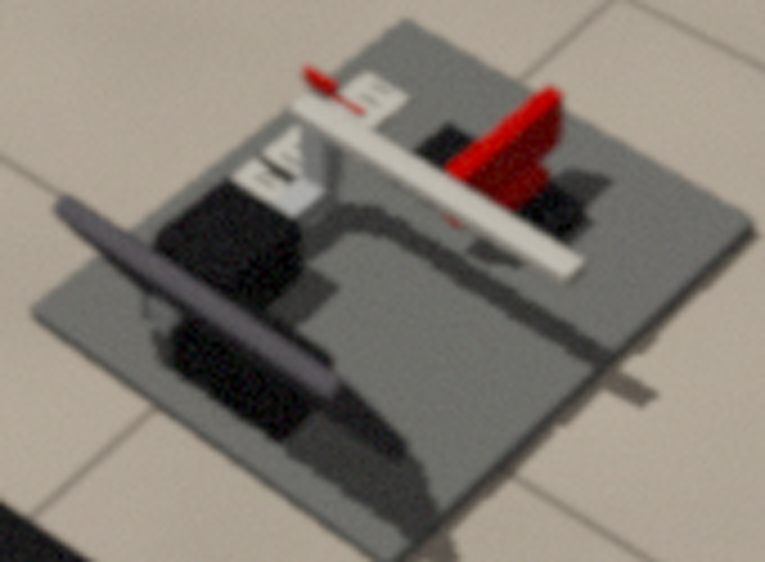

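```bash
cat > h.py <<'E'
import numpy as np, cv2
from scipy.spatial.transform import Rotation as R
from scipy.optimize import least_squares
from workcell import manip
def proj(n,P,info={}):
    i=info.setdefault(n,manip.camera_info(n)); f=240/np.tan(np.radians(i['vfov'])/2)
    p=R.from_quat(i['rotation']).inv().apply(np.atleast_2d(P)-i['origin'])
    return np.c_[f*p[:,0]/p[:,2]+i['cx'],f*p[:,1]/p[:,2]+i['cy']]
def w(s,P): # stand mm -> world m
    P=np.atleast_2d(P)/1e3; c,q=np.cos(s[2]),np.sin(s[2])
    return np.c_[s[0]+c*P[:,0]-q*P[:,1],s[1]+q*P[:,0]+c*P[:,1],P[:,2]]
E
python3 - <<'E'
from h import *
T=lambda u,v:((u+.5)/4.8-.5+235,(v+.5)/4.8-.5+145)
S=lambda u,v:((u+.5)/4.5-.5+240,(v+.5)/4.5-.5+225)
# cam, px, (x,y,z) ; m = mark x unknown, j= lever
D=[("top",T(33,557),(-140,165,12)),("top",T(421,574),(-140,-65,12)),("top",T(446,118),(140,-65,12)),
("top",T(52,286),(7,155,81)),("top",T(349,299),(7,-15,81)),
("scene",S(405,18),(-140,-65,12)),("scene",S(754,232),(-140,165,12)),("scene",S(33,312),(140,-65,12)),("scene",S(395,564),(140,165,12)),
("scene",S(583,261),(-7,155,81)),
("top",T(385,335),(0,-36,22.5)),("top",T(385,443),('m',-36,24)),("top",T(206,345),(-20,'j',68)),("scene",S(555,88),(-100,'j',68)),("scene",S(312,72),('m',-50,24))]
def f(p,full=0):
    r=[]
    for n,px,P in D:
        Q=[p[3] if P[0]=='m' else P[0], 72-p[4] if P[1]=='j' else P[1],P[2]]
        r.append(proj(n,w(p,[Q]))[0]-px)
    return np.array(r).ravel()
s=least_squares(f,[.6,.08,0,-60,0],x_scale=[.1,.1,.1,10,10],loss='soft_l1')
print(s.x.round(4)); 
for d,r in zip(D,f(s.x).reshape(-1,2)): print(d[0],d[2],r.round(2))
E
```

```text
[ 6.1920e-01  2.6700e-02 -3.4200e-02 -6.5272e+01  6.5439e+00]
top (-140, 165, 12) [ 0.37 -0.38]
top (-140, -65, 12) [ 1.2 -0.2]
top (140, -65, 12) [ 0.21 -0.62]
top (7, 155, 81) [-0.05 -0.5 ]
top (7, -15, 81) [ 0.57 -0.32]
scene (-140, -65, 12) [ 0.25 -0.5 ]
scene (-140, 165, 12) [ 1.56 -2.94]
scene (140, -65, 12) [-0.7  -0.87]
scene (140, 165, 12) [0.02 0.23]
scene (-7, 155, 81) [1.52 0.05]
top (0, -36, 22.5) [ 0.73 -0.23]
top ('m', -36, 24) [-0.36 -0.23]
top (-20, 'j', 68) [ 0.6  -0.54]
scene (-100, 'j', 68) [ 0.68 -0.11]
scene ('m', -50, 24) [5.17 2.6 ]
```

```bash
cat >> h.py <<'E'
def box(x0,x1,y0,y1,z0,z1):
    c=[(x,y,z) for z in(z0,z1) for x,y in((x0,y0),(x1,y0),(x1,y1),(x0,y1))]
    return [(c[a],c[b]) for a,b in((0,1),(1,2),(2,3),(3,0),(4,5),(5,6),(6,7),(7,4),(0,4),(1,5),(2,6),(3,7))]
def overlay(img,n,s,leg,lev,mark,roi,k,out):
    x,y,W,H=roi; im=cv2.resize(img[y:y+H,x:x+W],None,fx=k,fy=k,interpolation=cv2.INTER_CUBIC)
    for B,c in((box(-140,140,-65,165,0,12),(0,255,255)),(box(-7-leg,7-leg,-15,155,71,81),(255,0,0)),(box(-100,-20,66-lev,78-lev,32,68),(0,255,0)),(box(40,95,-25,25,12,54),(255,0,255)),(box(mark-1.5,mark+1.5,-40,-32,24,24),(255,255,0)),(box(-1.5-leg,1.5-leg,-36,-20,22,22.5),(255,255,0))):
        for a,b in B:
            q=((proj(n,w(s,[a,b]))-(x,y)+.5)*k-.5)
            cv2.line(im,tuple(int(v) for v in q[0].round()),tuple(int(v) for v in q[1].round()),c,1)
    cv2.imwrite(out,im)
E
python3 - <<'E'
from h import *
s=[.6192,.0267,-.0342]
overlay(cv2.imread("pics/top0.png"),"top",s,0,6,-65,(235,145,100,125),4.8,"pics/ot.png")
overlay(cv2.imread("pics/scene0.png"),"scene",s,0,6,-65,(240,225,170,125),4.5,"pics/os.png")
E
```

```text
(no output)
```

View pics/ot.png

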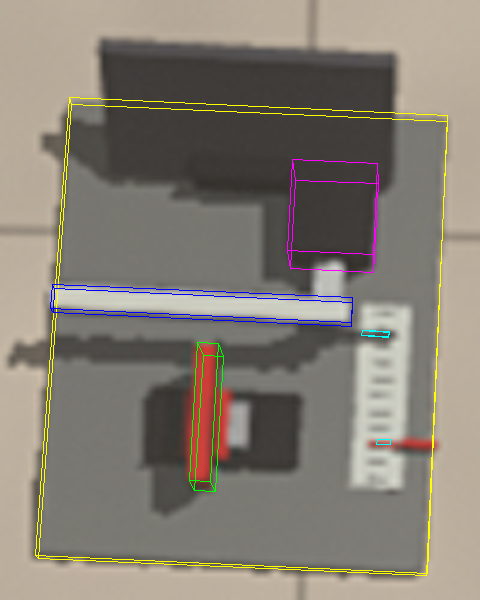

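View pics/os.png

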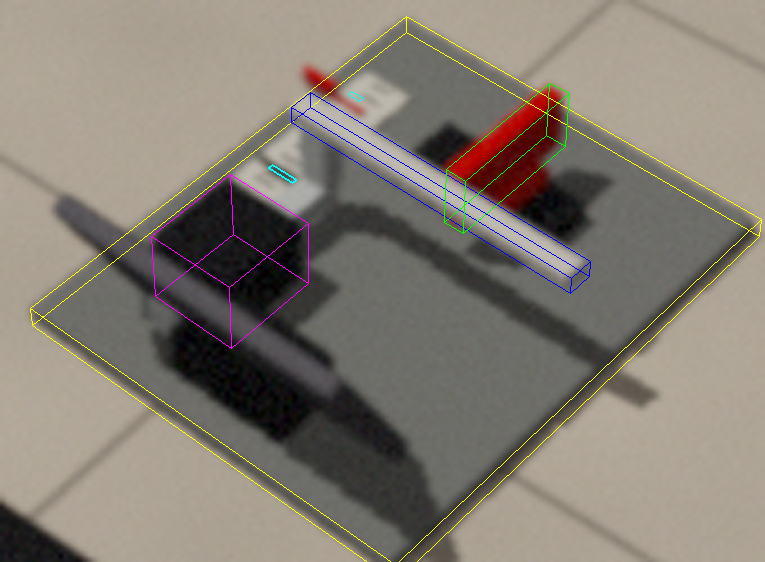

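```bash
cat >> h.py <<'E'
S0=[.6192,.0267,-.0342]
def go(x,y,z,s=S0,rel=True):
    """shift in current tool axes (mm) and turn to bring TCP to stand (x,y,z) mm, tool y along stand x"""
    o=manip.get_obs(); r=R.from_quat(o['tcp_rot']); d=w(s,[(x,y,z)])[0]-o['tcp_pos']
    M=r.as_matrix(); ty=M[:,1]; 
    yaw=np.arctan2(ty[1],ty[0]); e=s[2]-yaw; e=(e+np.pi/2)%np.pi-np.pi/2
    print('t',round(o['t'],2),'shift mm',(r.inv().apply(d)*1e3).round(1),'turn(tool z)',round(-e,4),'yaw',round(yaw,3),'z axis',M[:,2].round(3))
    print('tcp in stand',st(o['tcp_pos'],s).round(1),'w',(o['width']*1e3).round(1),'F',o['force'].round(1),'j',o['joints'].round(2))
def st(p,s=S0):
    c,q=np.cos(s[2]),np.sin(s[2]); d=np.array(p[:2])-s[:2]
    return np.array([c*d[0]+q*d[1],-q*d[0]+c*d[1],p[2]])*1e3
E
python3 - <<'E'
from h import *
go(0,115,170)
print(R.from_quat(manip.get_obs()['tcp_rot']).as_matrix().round(3))
E
```

```text
t 0.1 shift mm [-535.9 -275.9   39.7] turn(tool z) 1.2522 yaw 1.218 z axis [-0.001 -0.002 -1.   ]Traceback (most recent call last):
  File "<stdin>", line 2, in <module>
  File "h.py", line 29, in go
    print('tcp in stand',st(o['tcp_pos'],s).round(1),'w',(o['width']*1e3).round(1),'F',o['force'].round(1),'j',o['joints'].round(2))
                                                         ^^^^^^^^^^^^^^^^^^^^^^
AttributeError: 'float' object has no attribute 'round'
```

```bash
sed -i "s/(o\['width'\]\*1e3).round(1)/round(o['width']*1e3,1)/" h.py
python3 -m jog '[85,-34,-17.5,0,0.08, 85,-68,-35,0,0.16, 85,-102,-52,0,0.24, 85,-136,-70,0,0.32, 85,-170,-87,0,0.40, 85,-204,-105,0,0.48, 85,-238,-122,0,0.56, 85,-272,-140,0,0.64]' 20
python3 - <<'E'
from h import *
go(0,115,170)
E
```

```text
t: 0.77
tcp_pos: [0.4235, 0.3595, 0.2099]
tcp_rot: [0.478, 0.878, -0.0, -0.0]
force: [0.1, -0.4, -0.1]
width: 0.0849
t 0.77 shift mm [-291.4   49.3   39.9] turn(tool z) 0.6084 yaw 0.574 z axis [-0.001 -0.    -1.   ]
tcp in stand [-207.   325.9  209.9] w 84.9 F [ 0.1 -0.4 -0.1] j [0.58 0.07 1.78 0.   1.29 0.  ]
```

```bash
python3 -m jog '[85,-37,6,0,0.08, 85,-74,12,5,0.16, 85,-111,19,10,0.24, 85,-148,25,15,0.32, 85,-185,31,20,0.40, 85,-222,37,26,0.48, 85,-259,44,33,0.55, 85,-291,49,40,0.608]'
python3 - <<'E'
from h import *
cv2.imwrite("pics/top1.png",manip.camera("top"));cv2.imwrite("pics/scene1.png",manip.camera("scene"))
go(0,115,62)
a=cv2.imread("pics/top1.png")[130:270,220:340]; cv2.imwrite("pics/top1c.png",cv2.resize(a,None,fx=4,fy=4,interpolation=cv2.INTER_CUBIC))
a=cv2.imread("pics/scene1.png")[150:350,240:410]; cv2.imwrite("pics/scene1c.png",cv2.resize(a,None,fx=3,fy=3,interpolation=cv2.INTER_CUBIC))
E
```

```text
t: 1.43
tcp_pos: [0.6241, 0.142, 0.1696]
tcp_rot: [0.719, 0.695, -0.0, 0.0]
force: [0.7, 0.7, 0.4]
width: 0.085
t 1.53 shift mm [  2.1  -1.3 106.1] turn(tool z) -0.0018 yaw -0.036 z axis [-0.002 -0.002 -1.   ]
tcp in stand [  1.5 113.1 168.1] w 85.2 F [-0.8 -0.1 -0.1] j [ 0.11  0.29  1.61 -0.    1.25  0.15]
```

View pics/top1c.png

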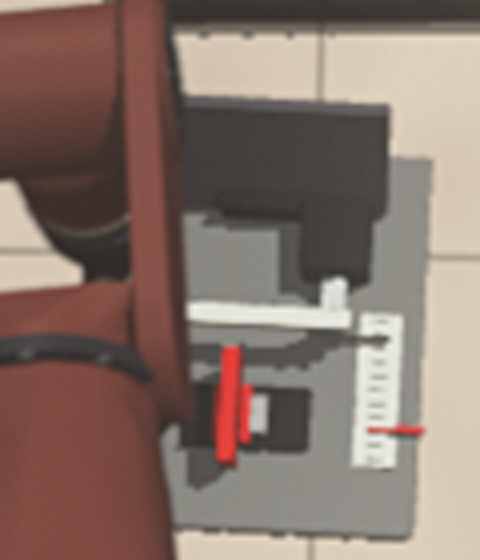

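View pics/scene1c.png

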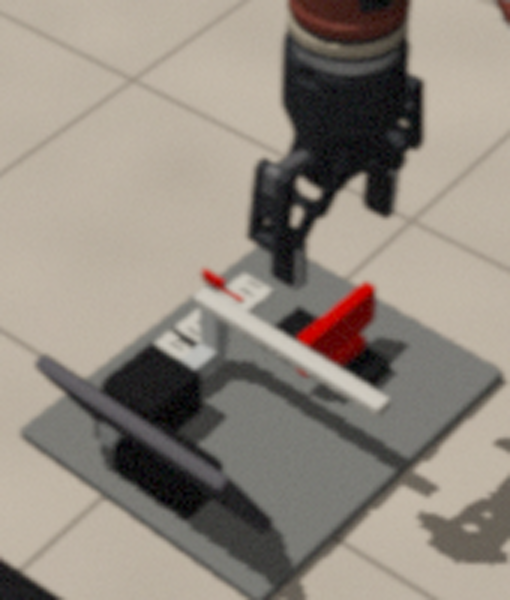

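The top view shows the pointer (387, 339) and mark (380, 430) clear of the arm. In the scene view the jaws are above the bar, so I descend in two stages.

```bash
python3 -m jog '[85,1,-0.5,15,0, 85,2,-1,30,0, 85,2,-1,45,0, 85,2,-1,60,0, 85,2,-1,72,0, 85,2,-1,84,0, 85,2,-1,95,0, 85,2,-1,106,0]'
python3 - <<'E'
from h import *
cv2.imwrite("pics/scene2.png",manip.camera("scene"))
go(0,115,62)
a=cv2.imread("pics/scene2.png")[180:350,240:410]; cv2.imwrite("pics/scene2c.png",cv2.resize(a,None,fx=3.5,fy=3.5,interpolation=cv2.INTER_CUBIC))
E
```

```text
t: 2.2
tcp_pos: [0.6218, 0.1466, 0.0636]
tcp_rot: [0.717, 0.697, 0.0, -0.0]
force: [-0.1, 0.1, 1.2]
width: 0.0848
t 2.25 shift mm [-4.5  3.3 -1. ] turn(tool z) 0.0045 yaw -0.03 z axis [-0.004 -0.    -1.   ]
tcp in stand [ -3.3 119.4  61. ] w 85.2 F [-1.3 -0.8 -1.4] j [0.12 0.4  1.68 0.   1.06 0.15]
```

View pics/scene2c.png

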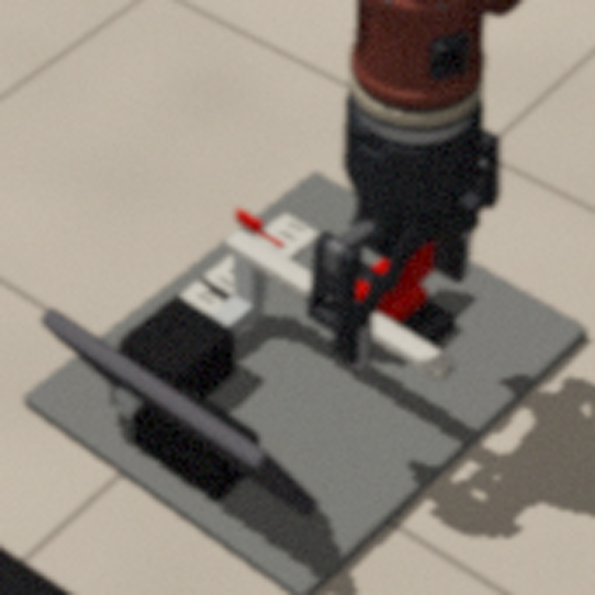

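```bash
python3 -m jog '[70,0,0,0,0, 55,0,0,0,0, 40,0,0,0,0, 30,0,0,0,0, 24,0,0,0,0, 22,0,0,0,0, 22,0,0,0,0, 22,0,0,0,0]' 20
python3 - <<'E'
from h import *
go(0,115,62)
E
python3 -m jog '[20,0,0,0,0, 18,0,0,0,0, 16,0,0,0,0, 14,0,0,0,0, 12,0,0,0,0, 10,0,0,0,0, 10,0,0,0,0, 10,0,0,0,0]' 20
python3 - <<'E'
from h import *
go(0,115,62)
cv2.imwrite("pics/scene3.png",manip.camera("scene"));cv2.imwrite("pics/top3.png",manip.camera("top"))
go(0,115,62)
a=cv2.imread("pics/scene3.png")[180:350,240:410]; cv2.imwrite("pics/scene3c.png",cv2.resize(a,None,fx=3.5,fy=3.5,interpolation=cv2.INTER_CUBIC))
E
```

```text
t: 2.92
tcp_pos: [0.622, 0.1463, 0.0646]
tcp_rot: [0.718, 0.696, 0.0, 0.0]
force: [0.5, 0.8, 0.1]
width: 0.0222
t 2.92 shift mm [-4.6  1.3  2.6] turn(tool z) 0.0042 yaw -0.03 z axis [ 0.  0. -1.]
tcp in stand [ -1.3 119.6  64.6] w 22.2 F [0.5 0.8 0.1] j [0.12 0.4  1.68 0.   1.07 0.15]
t: 3.58
tcp_pos: [0.6219, 0.1462, 0.0644]
tcp_rot: [0.718, 0.696, -0.0, -0.0]
force: [0.0, 0.7, 0.2]
width: 0.0101
t 3.58 shift mm [-4.6  1.4  2.4] turn(tool z) 0.0043 yaw -0.03 z axis [-0. -0. -1.]
tcp in stand [ -1.4 119.6  64.4] w 10.1 F [0.  0.7 0.2] j [ 0.12  0.4   1.68 -0.    1.07  0.15]
t 3.68 shift mm [-4.5  1.4  2.4] turn(tool z) 0.0042 yaw -0.03 z axis [-0. -0. -1.]
tcp in stand [ -1.4 119.5  64.4] w 10.0 F [ 0.6 -0.   0.2] j [ 0.12  0.4   1.68 -0.    1.07  0.15]
```

View pics/scene3c.png

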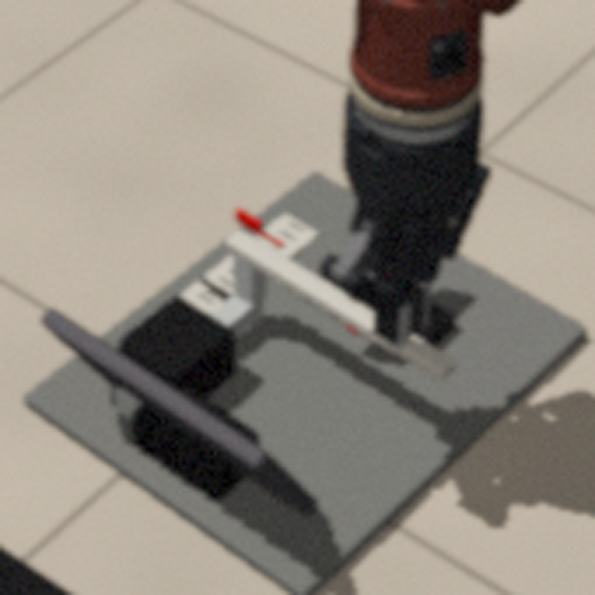

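```bash
python3 - <<'E'
from h import *
a=cv2.imread("pics/scene3.png")[225:305,310:390]; cv2.imwrite("pics/scene3d.png",cv2.resize(a,None,fx=7,fy=7,interpolation=cv2.INTER_CUBIC))
s=S0
overlay(cv2.imread("pics/scene3.png"),"scene",s,0,6,-65,(290,215,90,90),6.5,"pics/os3.png")
a=cv2.imread("pics/top3.png")[130:270,220:340]; cv2.imwrite("pics/top3c.png",cv2.resize(a,None,fx=4,fy=4,interpolation=cv2.INTER_CUBIC))
E
```

```text
(no output)
```

View pics/scene3d.png

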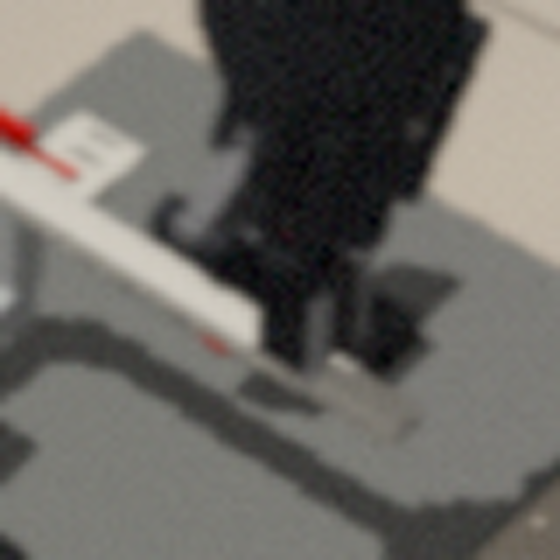

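View pics/top3c.png

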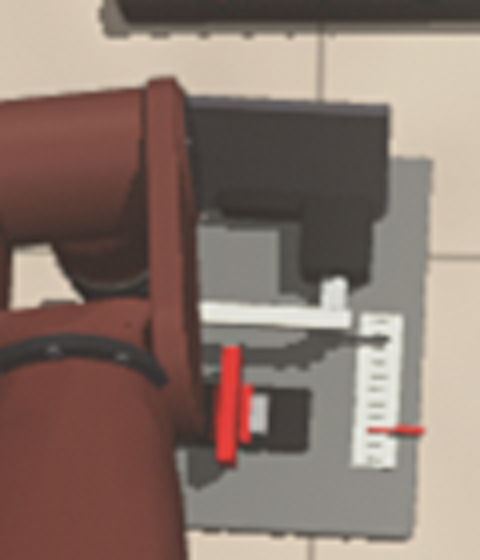

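```bash
python3 - <<'E'
from h import *
o=manip.get_obs(); p=o['tcp_pos']; r=R.from_quat(o['tcp_rot'])
im=cv2.imread("pics/os3.png")
for dy in (-5,5,-19,19):
  for dx in(-11,11):
    q=[(proj("scene",[p+r.apply(np.array([dx,dy,z])/1e3)])[0]-(290,215)+.5)*6.5-.5 for z in(8,-11)]
    cv2.line(im,*[tuple(int(v) for v in k.round()) for k in q],(0,165,255) if abs(dy)==5 else (255,255,255),2)
cv2.imwrite("pics/os3b.png",im)
E
```

```text
(no output)
```

View pics/os3b.png

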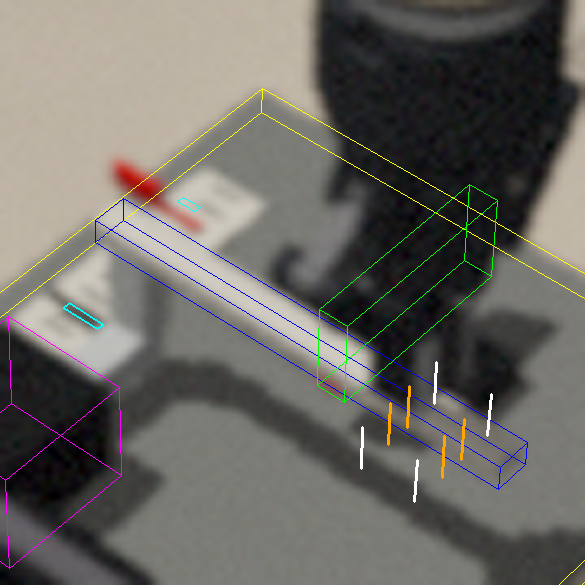

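```bash
python3 - <<'E'
from h import *
p=np.array([0.6218,0.1466,0.0640]); r=R.from_quat([0.717,0.697,0,0]).as_matrix()
print(r.round(2))
img=cv2.imread("pics/scene2.png")
x,y,k=290,215,6.5
im=cv2.resize(img[y:y+90,x:x+90],None,fx=k,fy=k,interpolation=cv2.INTER_CUBIC)
for dy in (-42.5,42.5,-57,57):
  for dx in(-11,11):
    q=[(proj("scene",[p+r@(np.array([dx,dy,z])/1e3)])[0]-(x,y)+.5)*k-.5 for z in(-5,-25)]
    cv2.line(im,*[tuple(int(v) for v in a.round()) for a in q],(0,165,255) if abs(dy)<50 else (255,255,255),1)
cv2.imwrite("pics/os2.png",im)
E
```

```text
[[ 0.03  1.    0.  ]
 [ 1.   -0.03  0.  ]
 [ 0.    0.   -1.  ]]
```

View pics/os2.png

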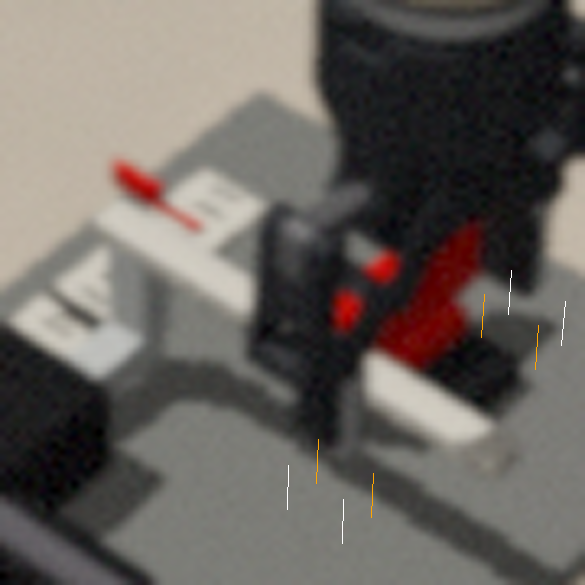

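```bash
python3 - <<'E'
from h import *
T=lambda u,v:((u+.5)/4.8-.5+235,(v+.5)/4.8-.5+145)
S=lambda u,v:((u+.5)/4.5-.5+240,(v+.5)/4.5-.5+225)
D=[("top",T(33,557),(-140,165,12)),("top",T(421,574),(-140,-65,12)),("top",T(446,118),(140,-65,12)),
("top",T(52,286),(7,155,81)),("top",T(349,299),(7,-15,81)),
("scene",S(405,18),(-140,-65,12)),("scene",S(754,232),(-140,165,12)),("scene",S(33,312),(140,-65,12)),("scene",S(395,564),(140,165,12)),
("scene",S(583,261),(-7,155,81)),("top",T(385,335),(0,-36,22.5))]
for only in ("top","scene",None):
  d=[k for k in D if only in(None,k[0])]
  f=lambda p:np.array([proj(n,w(p,[P])+[0,0,p[3]])[0]-px for n,px,P in d]).ravel()
  for fz in (0,1):
    g=f if fz else (lambda p:f(np.r_[p[:3],0]))
    s=least_squares(g,[.6,.08,0,0][:3+fz],x_scale=[.1]*(3+fz)); print(only,s.x.round(4),'cost',round(s.cost,2))
print('base',proj("top",[[0,0,0]]),proj("scene",[[0,0,0]]))
print('tcp0',proj("top",[[.2156,.5858,.2092],[.2156,.5858,.24]]))
a=cv2.imread("pics/top0.png")[330:480,0:100]; cv2.imwrite("pics/top0g.png",cv2.resize(a,None,fx=4,fy=4,interpolation=cv2.INTER_CUBIC))
E
```

```text
top [ 0.6181  0.028  -0.0371] cost 0.5
top [ 0.6195  0.0284 -0.0371 -0.0067] cost 0.3
scene [ 0.6212  0.027  -0.0369] cost 5.61
scene [ 0.6102  0.0189 -0.0368 -0.0153] cost 3.02
None [ 0.6196  0.0273 -0.039 ] cost 8.28
None [ 0.6191  0.0267 -0.0383 -0.0027] cost 6.68
base [[309.16473067 442.07991673]] [[442.54238084 149.85803777]]
tcp0 [[ 52.39460065 365.11150744]
 [ 44.47952726 366.57251808]]
```

View pics/top0g.png

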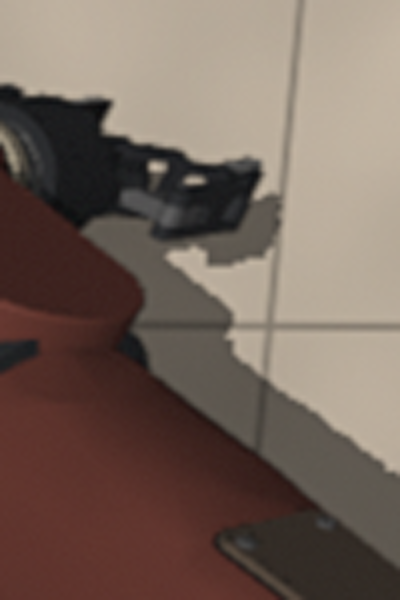

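```bash
cat >> h.py <<'E'
def grip(img,n,p,q,op,back,x,y,W,H,k,out):
    im=cv2.resize(img[y:y+H,x:x+W],None,fx=k,fy=k,interpolation=cv2.INTER_CUBIC); r=R.from_quat(q)
    for B,c in ((box(-11,11,op/2,op/2+14.5,-40-back,8-back),(0,165,255)),(box(-11,11,-op/2-14.5,-op/2,-40-back,8-back),(255,255,0)),(box(-38,38,-42,42,-100,-65),(0,255,0))):
        for a,b in B:
            t=((proj(n,np.array(p)+r.apply(np.array([a,b])/1e3))-(x,y)+.5)*k-.5)
            cv2.line(im,tuple(int(v) for v in t[0].round()),tuple(int(v) for v in t[1].round()),c,1)
    cv2.imwrite(out,im)
E
python3 - <<'E'
from h import *
grip(cv2.imread("pics/top0.png"),"top",[0.21557482,0.58579952,0.2091804],[.17547,.98448,-.001,0],85,13,0,330,130,110,5,"pics/g0.png")
grip(cv2.imread("pics/scene1.png"),"scene",[0.6241,0.142,0.1685],[.719,.695,0,0],85,13,280,120,130,130,4.6,"pics/g1.png")
E
```

```text
(no output)
```

View pics/g0.png

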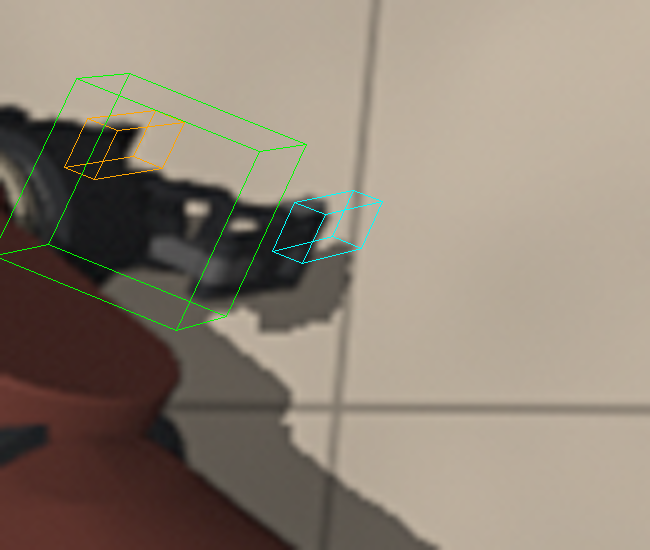

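View pics/g1.png

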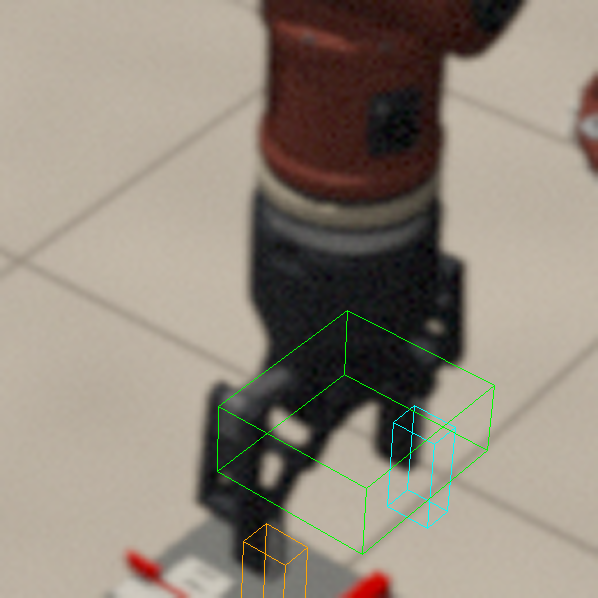

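The jaws shut to 10 mm with no force. The picture shows the tips about 9 px (about 25 mm) higher than the tool pose implies, just above the bar. I'll reopen and go 25 mm lower, watching the force.

```bash
python3 -m jog '[30,0,0,0,0, 50,0,0,0,0, 60,0,0,0,0, 60,0,0,0,0, 60,0,0,6,0, 60,0,0,12,0, 60,0,0,18,0, 60,0,0,25,0]' 20
python3 - <<'E'
from h import *
im=manip.camera("scene");cv2.imwrite("pics/scene4.png",im)
go(0,115,62); o=manip.get_obs()
grip(im,"scene",o['tcp_pos'],o['tcp_rot'],60,7,290,215,90,90,6.5,"pics/g4.png")
E
```

```text
t: 4.35
tcp_pos: [0.6216, 0.1462, 0.0385]
tcp_rot: [0.718, 0.696, -0.0, -0.0]
force: [-0.5, 0.1, 0.1]
width: 0.0598
t 4.4 shift mm [ -4.3   2.9 -25.4] turn(tool z) 0.0041 yaw -0.03 z axis [-0.003 -0.    -1.   ]
tcp in stand [ -3.  119.3  36.6] w 59.9 F [-1.4 -0.6 -1.4] j [ 0.12  0.44  1.69 -0.    1.02  0.15]
```

View pics/g4.png

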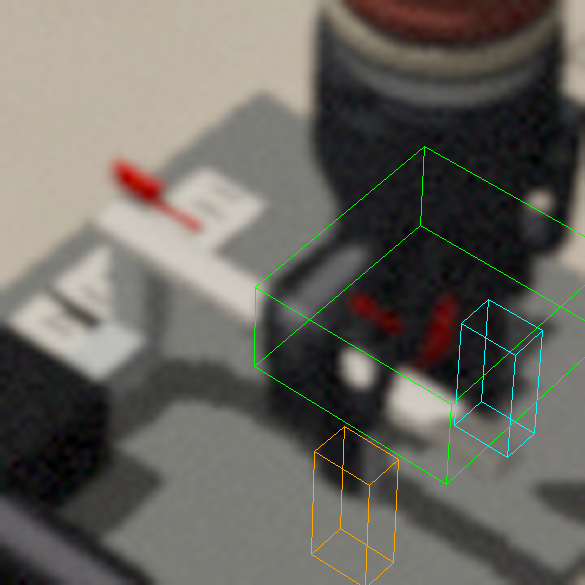

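The near tip now reaches well below the bar (about (350, 490) in the crop) and the bar lies between the jaws. Closing at 20 N.

```bash
python3 -m jog '[50,0,0,0,0, 40,0,0,0,0, 30,0,0,0,0, 24,0,0,0,0, 18,0,0,0,0, 14,0,0,0,0, 11,0,0,0,0, 11,0,0,0,0]' 20
python3 - <<'E'
from h import *
go(0,115,36)
E
```

```text
t: 5.07
tcp_pos: [0.6218, 0.1463, 0.0398]
tcp_rot: [0.718, 0.696, -0.0, -0.0]
force: [-1.4, 0.3, 3.5]
width: 0.0135
t 5.07 shift mm [-4.6  1.5  3.8] turn(tool z) 0.0038 yaw -0.03 z axis [-0.  0. -1.]
tcp in stand [ -1.5 119.6  39.8] w 13.5 F [-1.4  0.3  3.5] j [0.12 0.43 1.68 0.   1.03 0.15]
```

Gripped: the width stopped at 13.5 mm. Now a gentle 40 mm pull towards the robot along the leg, then a look.

```bash
python3 -m jog '[10,0,-2,0,0, 10,0,-7,0,0, 10,0,-13,0,0, 10,0,-20,0,0, 10,0,-27,0,0, 10,0,-33,0,0, 10,0,-38,0,0, 10,0,-40,0,0]' 20
python3 - <<'E'
from h import *
im=manip.camera("top");cv2.imwrite("pics/top5.png",im)
im2=manip.camera("scene");cv2.imwrite("pics/scene5.png",im2)
go(-65,119,38)
a=im[165:265,260:340]; cv2.imwrite("pics/top5c.png",cv2.resize(a,None,fx=6,fy=6,interpolation=cv2.INTER_CUBIC))
a=im2[215:305,290:380]; cv2.imwrite("pics/scene5c.png",cv2.resize(a,None,fx=6.5,fy=6.5,interpolation=cv2.INTER_CUBIC))
E
```

```text
t: 5.73
tcp_pos: [0.5814, 0.1478, 0.0399]
tcp_rot: [0.718, 0.696, 0.0, 0.0]
force: [2.7, 2.1, 0.3]
width: 0.0136
t 5.83 shift mm [ -0.7 -23.3   1.8] turn(tool z) 0.0043 yaw -0.03 z axis [ 0.     0.001 -1.   ]
tcp in stand [-41.7 119.8  39.9] w 13.7 F [2.7 3.3 2.5] j [0.13 0.36 1.78 0.   1.   0.16]
```

View pics/top5c.png

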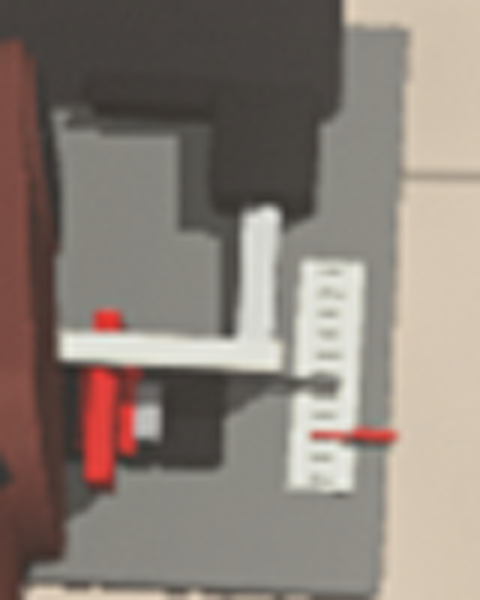

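View pics/scene5c.png

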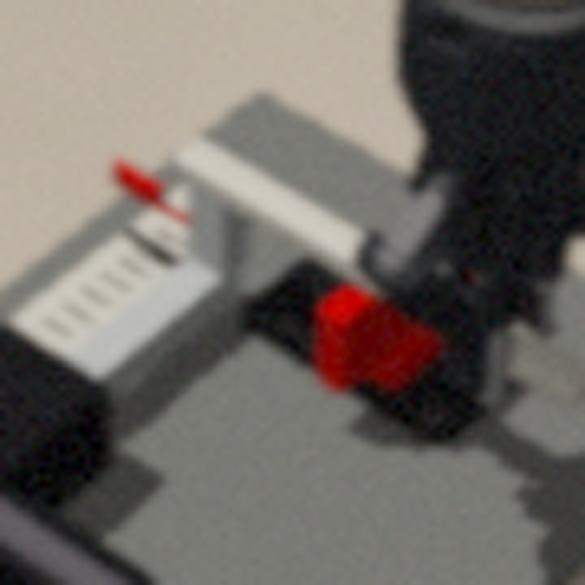

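The pointer is at about (330, 383) in the crop and the mark line at (330, 435). At about 2.08 px/mm from the first 40 mm, about 25 mm remains. I pull 24 mm.

```bash
python3 -m jog '[10,0,-4,0,0, 10,0,-9,0,0, 10,0,-14,0,0, 10,0,-18,0,0, 10,0,-21,0,0, 10,0,-23,0,0, 10,0,-24,0,0, 10,0,-24,0,0]' 20
python3 - <<'E'
from h import *
im=manip.camera("top");cv2.imwrite("pics/top6.png",im)
im2=manip.camera("scene");cv2.imwrite("pics/scene6.png",im2)
go(-65,119,38)
a=im[200:260,290:340]; cv2.imwrite("pics/top6c.png",cv2.resize(a,None,fx=10,fy=10,interpolation=cv2.INTER_CUBIC))
a=im2[215:305,290:380]; cv2.imwrite("pics/scene6c.png",cv2.resize(a,None,fx=6.5,fy=6.5,interpolation=cv2.INTER_CUBIC))
E
```

```text
t: 6.5
tcp_pos: [0.5578, 0.1487, 0.0398]
tcp_rot: [0.718, 0.696, 0.0, -0.0]
force: [2.4, 3.3, 3.5]
width: 0.0138
t 6.6 shift mm [-0.9  0.4  1.8] turn(tool z) 0.0041 yaw -0.03 z axis [ 0.     0.001 -1.   ]
tcp in stand [-65.4 119.9  39.8] w 13.7 F [3.1 4.3 4.6] j [0.14 0.32 1.84 0.   0.98 0.17]
```

View pics/top6c.png

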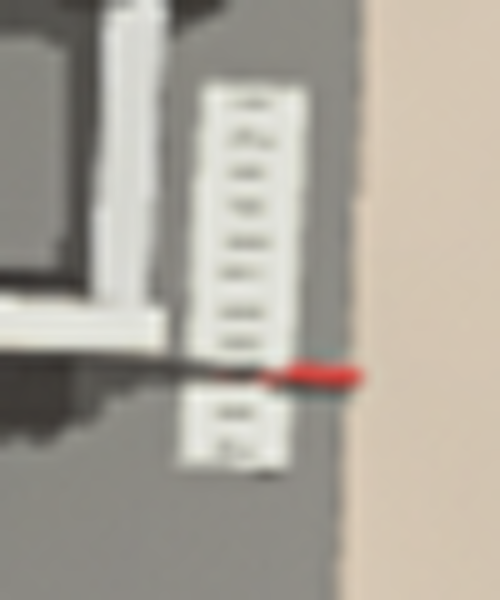

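View pics/scene6c.png

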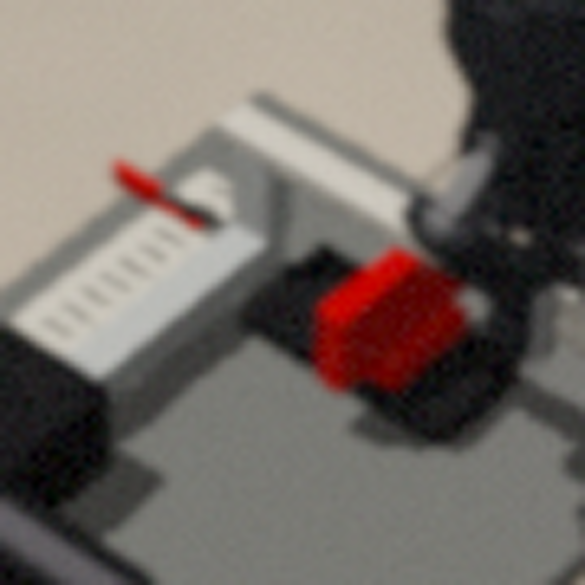

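```bash
python3 - <<'E'
from h import *
im=cv2.imread("pics/top6.png"); im2=cv2.imread("pics/scene6.png")
A=cv2.resize(im[228:248,302:332],None,fx=20,fy=20,interpolation=cv2.INTER_CUBIC)
B=cv2.resize(im2[232:256,300:330],None,fx=20,fy=20,interpolation=cv2.INTER_NEAREST)
cv2.imwrite("pics/A6.png",A);cv2.imwrite("pics/B6.png",B)
E
```

```text
(no output)
```

View pics/A6.png

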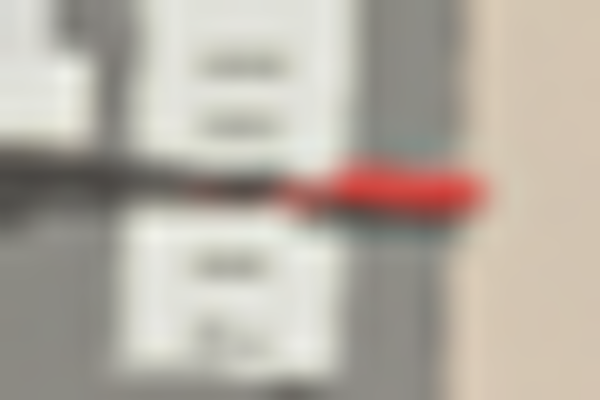

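View pics/B6.png

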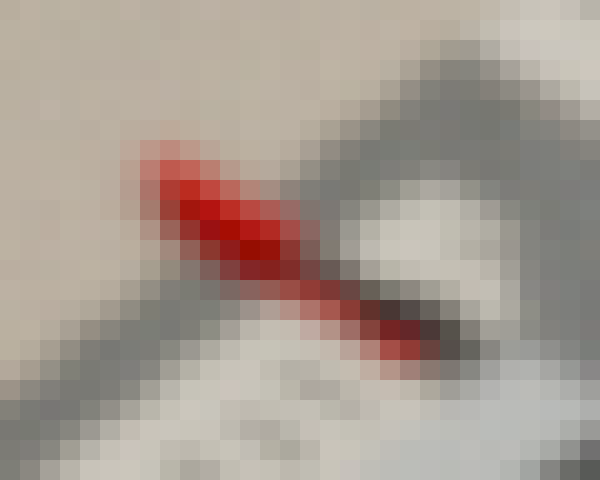

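Pointer and mark line up within about 1–2 mm in both views (top: 187 vs 195 rows in the 20× crop; scene: about 1 px the other way). The leg is held with the lever open. Next I loosen slightly to 17.5 mm so the +x finger alone holds the leg against its spring, going 2 mm further back to take up the slack and 4 mm lower for overlap with the lever.

```bash
python3 -m jog '[10,0,0,0,0, 10,0,0,0,0, 14,0,-0.5,0,0, 16,0,-1,1,0, 17,0,-1.5,2,0, 17.5,0,-2,3,0, 17.5,0,-2,4,0, 17.5,0,-2,4,0]' 20
python3 - <<'E'
from h import *
im=manip.camera("top");cv2.imwrite("pics/top7.png",im)
im2=manip.camera("scene");cv2.imwrite("pics/scene7.png",im2)
go(-67,47,35)
A=cv2.resize(im[215:255,280:335],None,fx=11,fy=11,interpolation=cv2.INTER_CUBIC)
cv2.imwrite("pics/A7.png",A)
a=im2[215:305,290:380]; cv2.imwrite("pics/scene7c.png",cv2.resize(a,None,fx=6.5,fy=6.5,interpolation=cv2.INTER_CUBIC))
E
```

```text
t: 7.27
tcp_pos: [0.5553, 0.1475, 0.0347]
tcp_rot: [0.718, 0.696, -0.001, -0.0]
force: [2.7, -0.7, 0.7]
width: 0.0173
t 7.37 shift mm [-71.5   0.7  -0.2] turn(tool z) 0.0043 yaw -0.03 z axis [-0.001 -0.001 -1.   ]
tcp in stand [-68.  118.5  34.8] w 17.6 F [ 1.6 -1.5 -0.3] j [ 0.14  0.32  1.85 -0.    0.97  0.17]
```

View pics/A7.png

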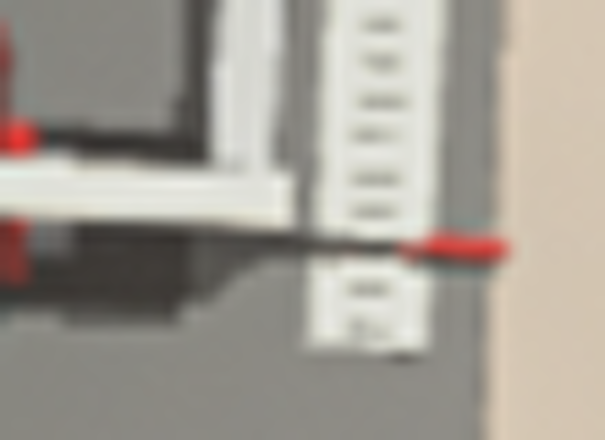

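View pics/scene7c.png

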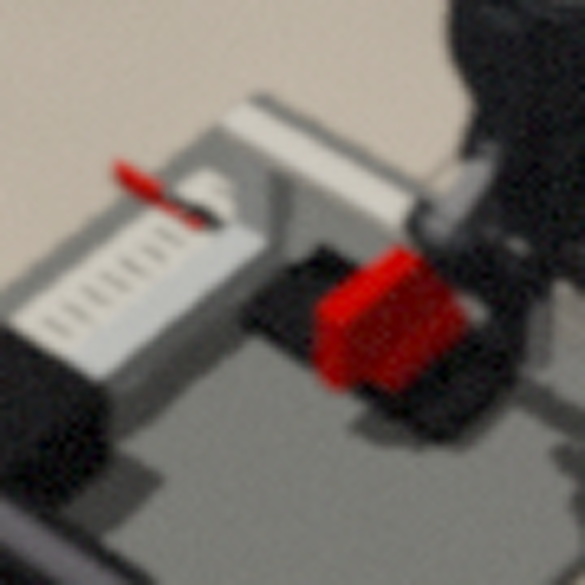

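The leg stays at the mark with the jaws loosened (Fx about +2 N, which is the spring). Sliding along the bar towards the leg, 40 mm first.

```bash
python3 -m jog '[17.5,-5,0,0,0, 17.5,-11,0,0,0, 17.5,-17,0,0,0, 17.5,-23,0,0,0, 17.5,-29,0,0,0, 17.5,-34,0,0,0, 17.5,-38,0,0,0, 17.5,-40,0,0,0]' 20
python3 - <<'E'
from h import *
im=manip.camera("top");cv2.imwrite("pics/top8.png",im)
im2=manip.camera("scene");cv2.imwrite("pics/scene8.png",im2)
go(-67,47,35)
A=cv2.resize(im[195:265,255:335],None,fx=7,fy=7,interpolation=cv2.INTER_CUBIC)
cv2.imwrite("pics/A8.png",A)
a=im2[215:305,290:380]; cv2.imwrite("pics/scene8c.png",cv2.resize(a,None,fx=6.5,fy=6.5,interpolation=cv2.INTER_CUBIC))
E
```

```text
t: 8.03
tcp_pos: [0.5545, 0.1081, 0.0353]
tcp_rot: [0.718, 0.696, 0.0, -0.001]
force: [1.7, 3.4, 0.3]
width: 0.0176
t 8.13 shift mm [-31.9   0.3   0.3] turn(tool z) 0.0038 yaw -0.03 z axis [-0. -0. -1.]
tcp in stand [-67.4  78.9  35.3] w 17.5 F [ 1.7  1.5 -0.4] j [ 0.07  0.3   1.87 -0.    0.97  0.1 ]
```

View pics/A8.png

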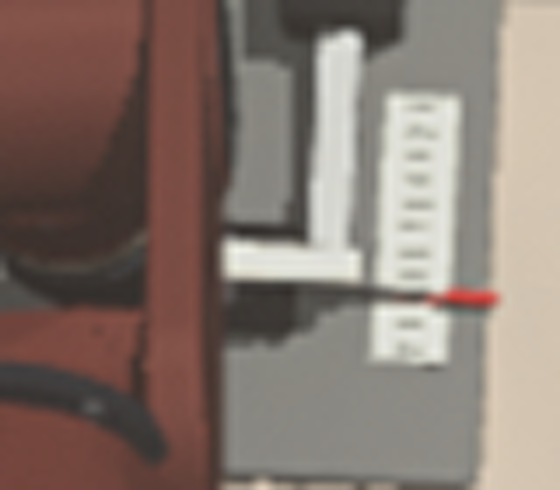

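View pics/scene8c.png

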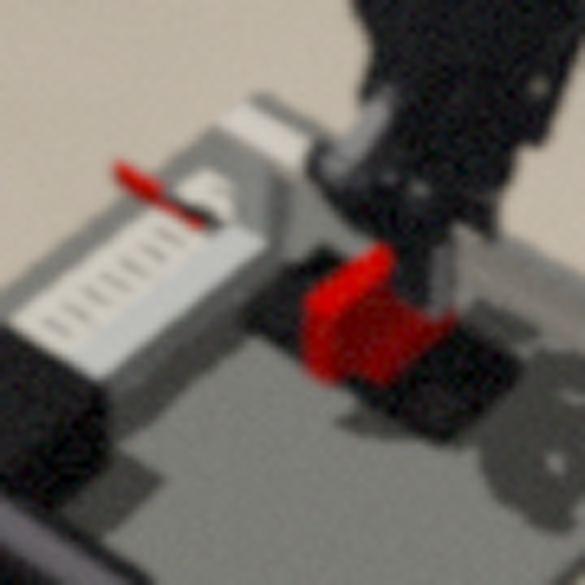

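The fingers have met the lever and moved it a few mm; the pointer still sits on the mark. Continuing 30 mm.

```bash
python3 -m jog '[17.5,-4,0,0,0, 17.5,-8,0,0,0, 17.5,-12,0,0,0, 17.5,-16,0,0,0, 17.5,-20,0,0,0, 17.5,-24,0,0,0, 17.5,-27,0,0,0, 17.5,-30,0,0,0]' 20
python3 - <<'E'
from h import *
im=manip.camera("top");cv2.imwrite("pics/top9.png",im)
im2=manip.camera("scene");cv2.imwrite("pics/scene9.png",im2)
go(-67,47,35)
A=cv2.resize(im[195:265,255:335],None,fx=7,fy=7,interpolation=cv2.INTER_CUBIC)
cv2.imwrite("pics/A9.png",A)
a=im2[215:305,290:380]; cv2.imwrite("pics/scene9c.png",cv2.resize(a,None,fx=6.5,fy=6.5,interpolation=cv2.INTER_CUBIC))
E
```

```text
t: 8.8
tcp_pos: [0.5535, 0.0778, 0.0353]
tcp_rot: [0.718, 0.696, -0.0, -0.0]
force: [1.8, 3.2, 0.5]
width: 0.0174
t 8.9 shift mm [-1.3  0.1  0.3] turn(tool z) 0.0041 yaw -0.03 z axis [-0.    -0.001 -1.   ]
tcp in stand [-67.1  48.3  35.3] w 17.9 F [2.3 0.7 0.1] j [ 0.01  0.29  1.88 -0.    0.96  0.04]
```

View pics/A9.png

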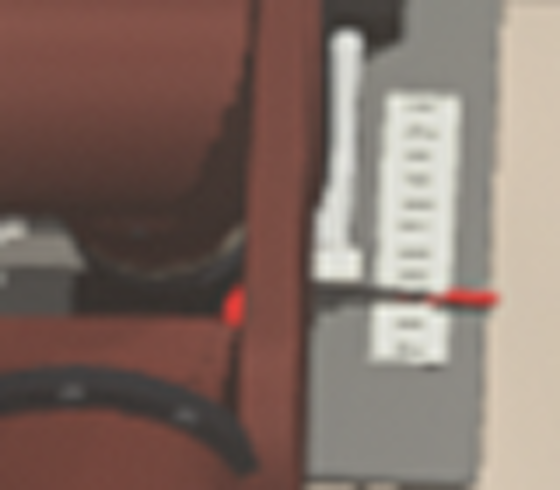

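View pics/scene9c.png

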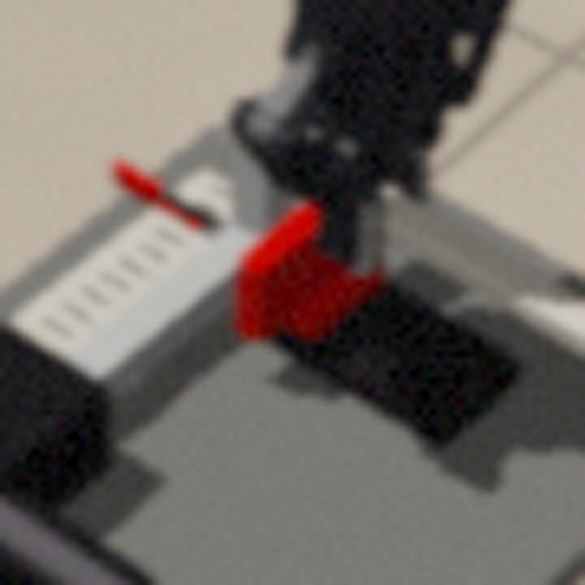

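The lever is now about 34 mm from its start, nearly closed, with no stop force yet. I push on in small steps until the force rises.

```bash
python3 -m jog '[17.5,-0.5,0,0,0, 17.5,-1,0,0,0, 17.5,-1.5,0,0,0, 17.5,-2,0,0,0, 17.5,-2.5,0,0,0, 17.5,-3,0,0,0, 17.5,-3,0,0,0, 17.5,-3,0,0,0]' 20
python3 - <<'E'
from h import *
go(-67,47,35)
E
```

```text
t: 9.57
tcp_pos: [0.5538, 0.0766, 0.0354]
tcp_rot: [0.718, 0.696, 0.001, -0.001]
force: [1.4, 7.9, -0.8]
width: 0.0175
t 9.57 shift mm [-0.6  0.1  0.4] turn(tool z) 0.0035 yaw -0.031 z axis [ 0.     0.002 -1.   ]
tcp in stand [-67.1  47.6  35.4] w 17.5 F [ 1.4  7.9 -0.8] j [0.01 0.29 1.88 0.   0.96 0.04]
```

```bash
python3 -m jog '[17.5,-0.5,0,0,0, 17.5,-1,0,0,0, 17.5,-1.5,0,0,0, 17.5,-1.5,0,0,0, 17.5,-1.5,0,0,0, 17.5,-1.5,0,0,0, 17.5,-1.5,0,0,0, 17.5,-1.5,0,0,0]' 20
python3 - <<'E'
from h import *
im=manip.camera("top");cv2.imwrite("pics/top10.png",im)
im2=manip.camera("scene");cv2.imwrite("pics/scene10.png",im2)
go(-67,47,35)
A=cv2.resize(im[215:255,280:335],None,fx=11,fy=11,interpolation=cv2.INTER_CUBIC)
cv2.imwrite("pics/A10.png",A)
overlay(im2,"scene",[.6192,.0267,-.037],65,42,-65,(290,215,90,90),6.5,"pics/o10.png")
E
```

```text
t: 10.23
tcp_pos: [0.5538, 0.0765, 0.0354]
tcp_rot: [0.718, 0.696, 0.002, -0.002]
force: [1.5, 9.8, -1.3]
width: 0.0174
t 10.33 shift mm [-0.5  0.   0.4] turn(tool z) 0.0028 yaw -0.031 z axis [ 0.001  0.005 -1.   ]
tcp in stand [-67.   47.5  35.4] w 17.8 F [ 1.3 10.  -0.5] j [0.01 0.29 1.88 0.01 0.96 0.04]
```

View pics/A10.png

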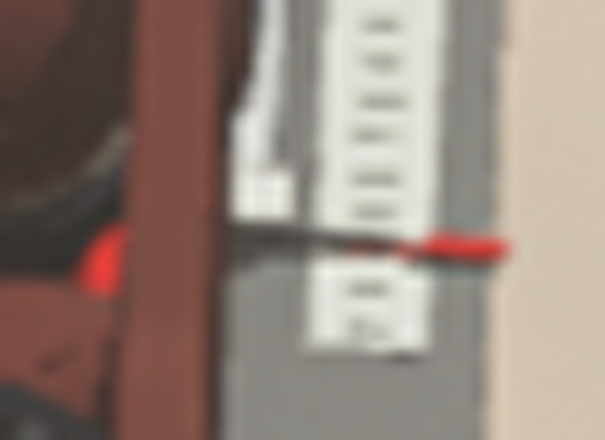

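View pics/o10.png

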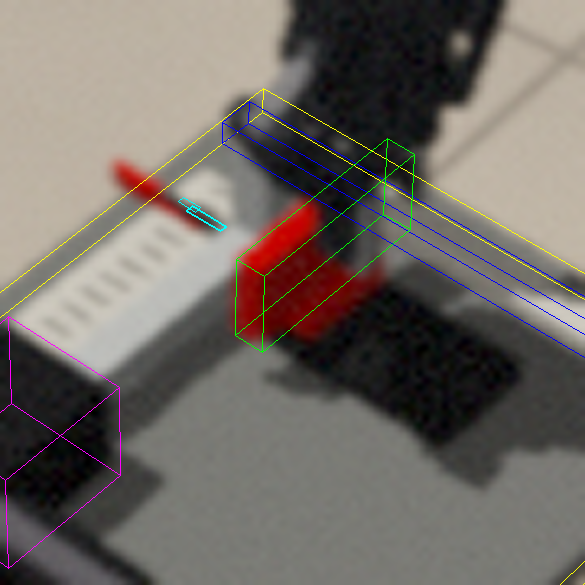

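The lever matches the 42 mm overlay and is against its stop (10 N). The pointer is on the mark. I take a light 20 N grip again, moving 2 mm forward to cancel the slack.

```bash
python3 -m jog '[17,0,0.2,0,0, 16,0,0.7,0,0, 15,0,1.2,0,0, 14,0,1.7,0,0, 12,0,2,0,0, 11,0,2,0,0, 11,0,2,0,0, 11,0,2,0,0]' 20
python3 - <<'E'
from h import *
im=manip.camera("top");cv2.imwrite("pics/top11.png",im)
im2=manip.camera("scene");cv2.imwrite("pics/scene11.png",im2)
go(-67,47,35)
A=cv2.resize(im[215:255,280:335],None,fx=11,fy=11,interpolation=cv2.INTER_CUBIC)
cv2.imwrite("pics/A11.png",A)
a=im2[215:305,290:380]; cv2.imwrite("pics/scene11c.png",cv2.resize(a,None,fx=6.5,fy=6.5,interpolation=cv2.INTER_CUBIC))
E
```

```text
t: 11.0
tcp_pos: [0.5534, 0.0766, 0.0355]
tcp_rot: [0.718, 0.696, -0.0, -0.004]
force: [-3.3, 10.0, 5.5]
width: 0.0135
t 11.1 shift mm [-0.6  0.4  0.4] turn(tool z) 0.0025 yaw -0.032 z axis [-0.005  0.005 -1.   ]
tcp in stand [-67.4  47.6  35.4] w 13.5 F [-3.3 10.6  5.6] j [0.01 0.3  1.88 0.01 0.97 0.04]
```

View pics/A11.png

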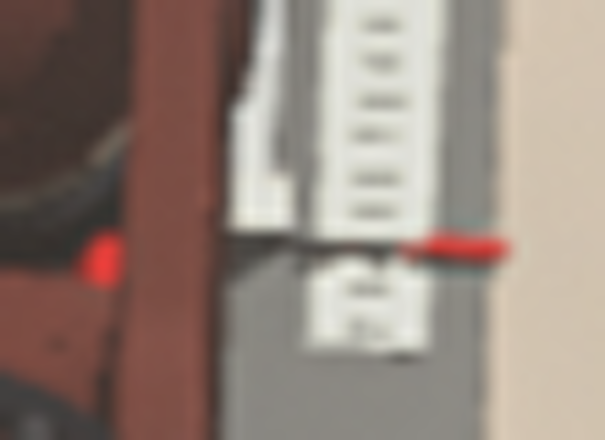

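View pics/scene11c.png

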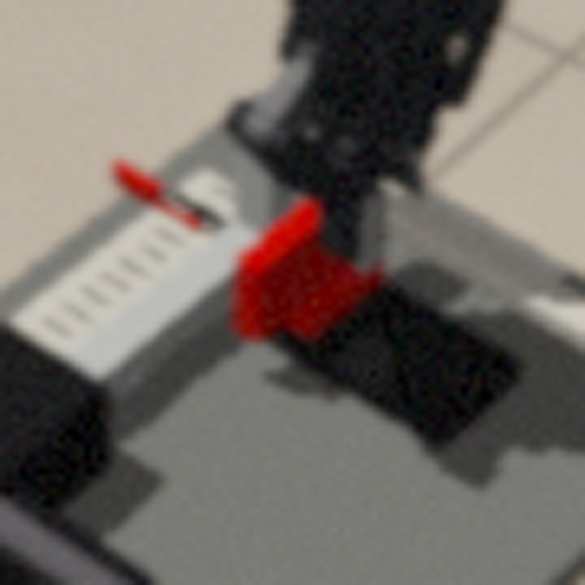

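View pics/scene11.png

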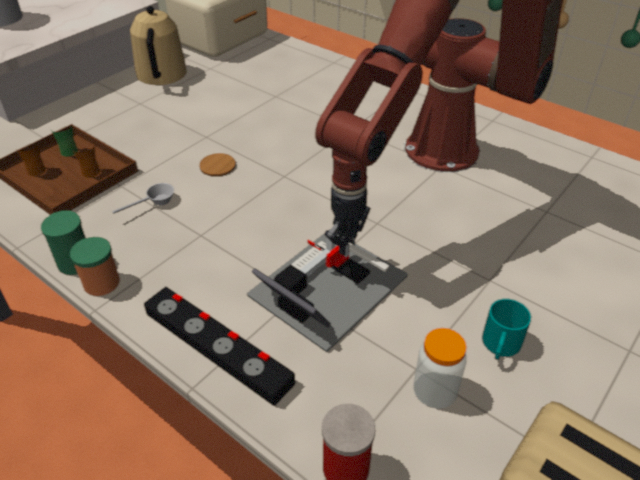

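Re-gripping drew the leg about 2 mm out: the fingers were stuck against the lever, so the +2 mm did not happen (Fx −3.3). I ease off the lever push and let the tool come forward, then recheck.

```bash
python3 -m jog '[11,0.5,0,0,0, 11,1,0.2,0,0, 11,1.5,0.4,0,0, 11,2,0.5,0,0, 11,2.5,0.5,0,0, 11,2.5,0.5,0,0, 11,2.5,0.5,0,0, 11,2.5,0.5,0,0]' 20
python3 - <<'E'
from h import *
im=manip.camera("top");cv2.imwrite("pics/top12.png",im)
im2=manip.camera("scene");cv2.imwrite("pics/scene12.png",im2)
go(-67,47,35)
A=cv2.resize(im[215:255,280:335],None,fx=11,fy=11,interpolation=cv2.INTER_CUBIC)
cv2.imwrite("pics/A12.png",A)
a=im2[215:305,290:380]; cv2.imwrite("pics/scene12c.png",cv2.resize(a,None,fx=6.5,fy=6.5,interpolation=cv2.INTER_CUBIC))
E
```

```text
t: 11.77
tcp_pos: [0.5535, 0.0765, 0.0354]
tcp_rot: [0.718, 0.696, -0.002, -0.002]
force: [-5.7, 2.8, 5.0]
width: 0.0135
t 11.87 shift mm [-0.5  0.3  0.4] turn(tool z) 0.0033 yaw -0.031 z axis [-0.007  0.    -1.   ]
tcp in stand [-67.3  47.5  35.4] w 13.6 F [-5.1  3.1  7. ] j [0.01 0.3  1.88 0.   0.97 0.04]
```

View pics/A12.png

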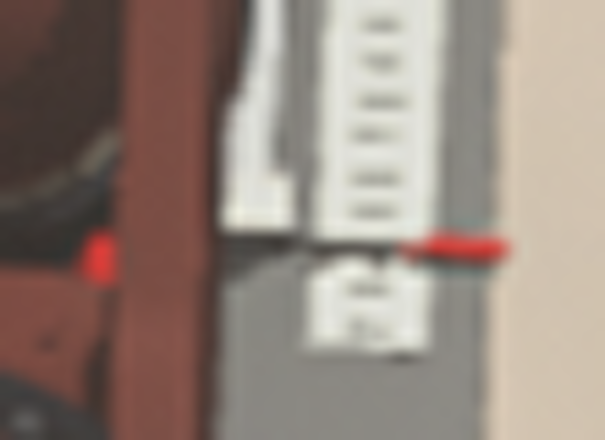

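View pics/scene12c.png

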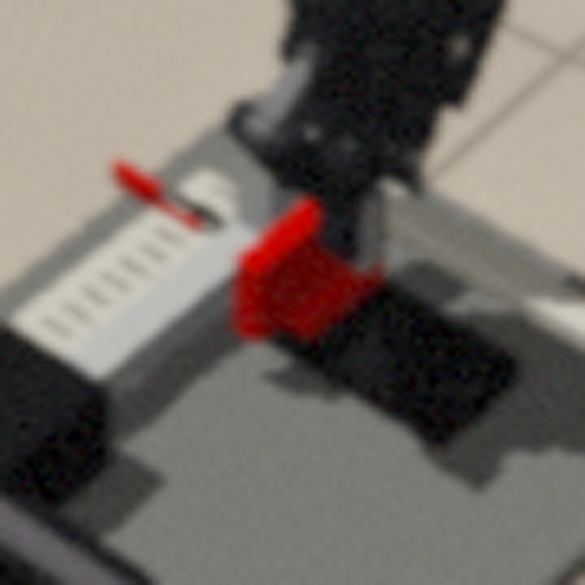

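The tool is pressing +x at about 5 N without the leg moving. By tool pose the leg is about 2 mm past where it was aligned. I nudge it forward a little more and recheck.

```bash
python3 -m jog '[11,0.5,0.3,0,0, 11,1,0.6,0,0, 11,1,0.9,0,0, 11,1,1.2,0,0, 11,1,1.5,0,0, 11,1,1.5,0,0, 11,1,1.5,0,0, 11,1,1.5,0,0]' 20
python3 - <<'E'
from h import *
go(-67,47,35)
E
```

```text
t: 12.53
tcp_pos: [0.5553, 0.0764, 0.0354]
tcp_rot: [0.718, 0.696, -0.003, -0.002]
force: [-3.6, 0.3, 6.1]
width: 0.0136
t 12.53 shift mm [-0.4 -1.4  0.4] turn(tool z) 0.0036 yaw -0.031 z axis [-0.006 -0.001 -1.   ]
tcp in stand [-65.6  47.5  35.4] w 13.6 F [-3.6  0.3  6.1] j [ 0.01  0.3   1.88 -0.    0.97  0.04]
```

The tool is now at −65.6 mm, where pointer and mark were aligned. I relax the leftover push and check both views.

```bash
python3 -m jog '[11,0,-0.3,0,0, 11,0,-0.6,0,0, 11,0,-0.9,0,0, 11,0,-1,0,0, 11,0,-1,0,0, 11,0,-1,0,0, 11,0,-1,0,0, 11,0,-1,0,0]' 20
python3 - <<'E'
from h import *
im=manip.camera("top");cv2.imwrite("pics/top13.png",im)
im2=manip.camera("scene");cv2.imwrite("pics/scene13.png",im2)
go(-67,47,35)
A=cv2.resize(im[215:255,280:335],None,fx=11,fy=11,interpolation=cv2.INTER_CUBIC)
cv2.imwrite("pics/A13.png",A)
overlay(im2,"scene",[.6192,.0267,-.037],65,42,-65,(290,215,90,90),6.5,"pics/o13.png")
E
```

```text
t: 13.2
tcp_pos: [0.5553, 0.0764, 0.0354]
tcp_rot: [0.718, 0.696, -0.002, -0.001]
force: [-4.6, 0.5, 4.5]
width: 0.0133
t 13.3 shift mm [-0.5 -1.4  0.4] turn(tool z) 0.0039 yaw -0.03 z axis [-0.004 -0.001 -1.   ]
tcp in stand [-65.6  47.5  35.4] w 13.5 F [-3.8  0.2  5.4] j [ 0.01  0.3   1.88 -0.    0.97  0.04]
```

View pics/A13.png

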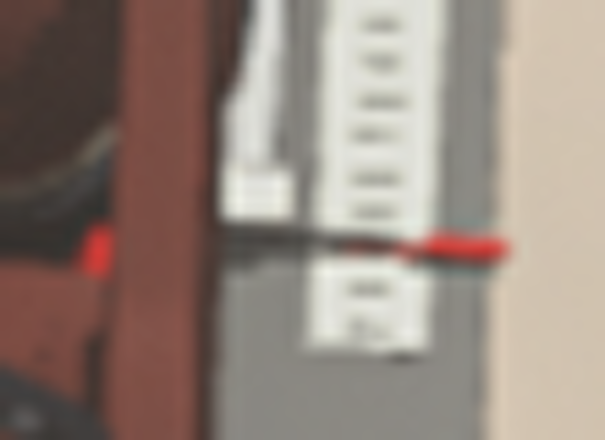

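View pics/o13.png

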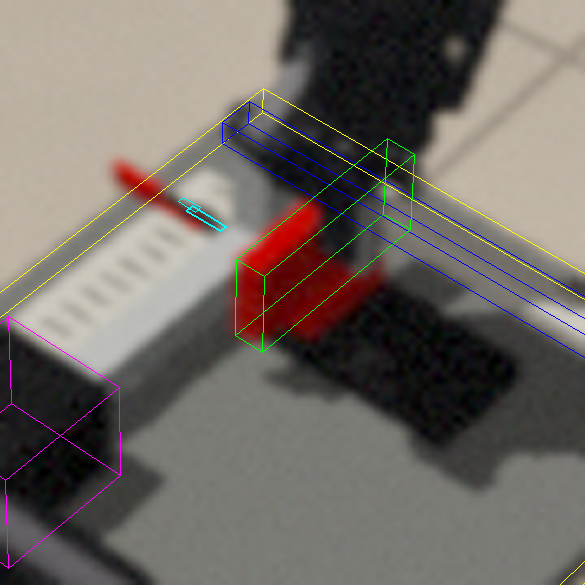

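Pointer and mark coincide in the top view ((360, 245) against (400, 250) in the crop). The lever is unchanged at its stop, the grip is 20 N with the jaws at 13.5 mm, and everything is at rest. Quick bystander check, then hand in.

```bash
python3 - <<'E'
from h import *
a=cv2.imread("pics/scene0.png");b=cv2.imread("pics/scene13.png")
for n,(x,y,W,H) in dict(mug=(480,295,60,65),can=(410,325,60,80),strainer=(105,180,75,40),coaster=(190,145,55,40)).items():
    print(n,round(float(cv2.absdiff(a[y:y+H,x:x+W],b[y:y+H,x:x+W]).mean()),1))
print(manip.get_obs()['t'],np.abs(manip.get_obs()['qvel']).max())
print(manip.hand_in())
E
```

```text
mug 10.6
can 12.7
strainer 14.1
coaster 14.1
13.3 0.0015341117132911563
the job is handed in; nothing more can be done
None
```

```bash
python3 - <<'E'
import cv2,numpy as np
a=cv2.imread("pics/scene0.png",0);b=cv2.imread("pics/scene13.png",0)
for n,(x,y,W,H) in dict(mug=(480,295,60,65),can=(410,325,60,80),strainer=(105,180,75,40),coaster=(190,145,55,40),clip=(302,230,20,15)).items():
    r=cv2.matchTemplate(b[y-8:y+H+8,x-8:x+W+8],a[y:y+H,x:x+W],cv2.TM_CCOEFF_NORMED); _,m,_,l=cv2.minMaxLoc(r); print(n,round(m,3),(l[0]-8,l[1]-8))
E
```

```text
mug 0.998 (0, 0)
can 0.998 (0, 0)
strainer 0.999 (0, 0)
coaster 0.998 (0, 0)
clip 0.994 (0, 0)
```

I pulled the leg out about 65 mm by the white bar, lined its pointer up with the red mark and slid the cam lever closed. I handed in at t = 13.3 s, still gripping the bar at 20 N; no verdict is reported.

**How it went**
- **First grasp missed:** the jaws shut to 10 mm just above the bar. In the pictures the fingertips were about 25 mm higher than the tool pose and finger length gave. I went 25 mm lower and then gripped the bar, with the jaws stopping at 13.5 mm. I did not find the cause of the difference.
- **Lever:** after aligning the leg I opened the jaws to 17.5 mm so that one finger held the leg against its spring. I then slid the fingers along the bar to push the lever until the force rose to 10 N.
- **Re-grip:** gripping again drew the leg about 2 mm further out. I eased the tool back to where pointer and mark had lined up.

**Last checks**
- **Pointer:** it is on the mark within about 1–2 mm in the top view. At the same tool position earlier, the scene view put it up to about 2.5 mm past the mark. Both are inside the 6 mm limit, and the difference is probably from viewing height.
- **Lever:** in the scene view it fits the model drawn at 42 mm, fully closed.
- **At rest:** the joints were still, and about 4 N remained on the tool along the leg.
- **Bystanders:** the mug, canister, strainer, coaster and mark clip show no pixel shift from the start. A first plain image-difference check gave 10–14 grey levels everywhere, which I take to be lighting or noise, since matching each item's picture showed no shift.

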